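# Open the tea box with a fingertip

## Task

Open the wooden tea box by touch alone: press down the black push catch at its front so that the lid springs ajar, then put a fingertip under the lid's front edge and swing the lid up and back past upright, until it rests fully open by its own weight. Grip and lift nothing, work gently (no hard pressing, no flinging of the lid), and leave the box standing where it is and the things round it undisturbed.

Things in the scene. Friction and masses are not known exactly. Their poses are not given: they have to be found in the camera images.
- tea_box: Brown wooden tea box with a window lid, loose (about 2 kg): 150 mm deep (x) by 230 mm wide (y), 100 mm high shut. Origin: centre of its underside; x from its front (catch) to its back (hinge), z up. Walls 8 mm thick, their rim 84 mm up; tea packets inside up to 75 mm up. It lifts or tips if its lid is forced with the catch shut.
- tea_box_hinge (a point): Middle of the lid's hinge line, on the box, 75 mm behind its centre and 86 mm up; the line runs along the box's y. The lid is 164 mm long from this line to its front edge, 230 mm wide, 14 mm thick, 0.22 kg, a wooden frame with a glass pane.
- tea_box_lid (a joint): Lid angle in rad: 0 shut under the catch; about 0.2 ajar, where two sprung brass pins in the front wall (98 mm either side of the middle) slowly lift it once the catch is pressed, and hold it; about 1.5 over-centre; 1.95 fully open on the hinge's stop. Almost no friction: before over-centre it falls back onto the pins, beyond it it falls open and stays.
- tea_box_lid_edge (a point): Middle of the lid's lower front edge, 164 mm from the hinge line; moves with the lid. Shut, it is 85 mm up and stands 14 mm out in front of the box's front wall. The edge is straight, 230 mm long; its middle 40 mm lie behind the catch, so get under it left or right of the catch.
- tea_box_catch (a joint): Angle of the push catch in rad: 0 at rest, 0.32 fully down. A sprung black rocker pivoted under the lid's front edge; its nose lies over that edge and lets go at about 0.18, when the pad is down 5 to 7 mm. It springs back when released. 5 to 7 N on the pad is enough.
- tea_box_catch_pad (a point): Centre of the upper face of the catch's ribbed black thumb pad, 38 mm wide (box y), 45 mm deep (box x), in the middle of the box's front. At rest it is 83 mm above the worktop, 126 mm in front of the box's centre. Press it straight down from above; 23 mm behind this point the catch rises 23 mm higher to its nose over the lid.
- mug: Mug, brownish pink above and white below, 90 mm wide, 130 mm with its handle, 105 mm high, standing right of the box. Origin at the centre of its underside. To be left alone.
- teaspoon: Metal teaspoon, 130 x 26 x 11 mm, lying left of the box. Origin under its centre. To be left alone.
- honey_jar: Honey jar with a white lid, 60 mm wide, 99 mm high, standing behind the box on the left, beside the stove. Origin at the centre of its underside. To be left alone.

How it is judged:
By the outcome, as a careful person would: the job done as asked, in the order asked, and still so for the second after the job is handed in, with the robot touching nothing.
It also fails if it takes over 51 s, if anything falls off the work surface, if the arm or the gripper's body presses on something with over 40 N, if the wrist force passes 120 N, or if a joint passes its speed limit or range.

## Robot

A 6-joint arm with a two-finger parallel gripper is mounted at the origin on a cart in front of the work surface, level with it; the furniture and walls round the work are solid. World frame = base frame: x ahead of the robot, y to its left, z up, the work surface at z = 0. Lengths are in mm, angles in rad, forces in N, time in s.
With the tool pointing down it reaches from about 275 to 825 mm from the base axis. Payload 4.9 kg.
Tool frame: the origin (TCP) lies midway between the tips of the shut fingers; the grasp point (between the pads) lies 19 mm behind it; z points along the fingers, x is the direction in which the jaws open and shut, and the axes are right-handed (so a half turn about z gives the same grasp; the last joint's range is limited). The gripper opens to 85 mm and grips with 20 to 120 N. Pads are 22 mm wide; open, the fingers measure 114 mm over their backs; the gripper's body (76 mm by 85 mm) begins 54 mm behind the grasp point. The pads swing forward as they close: fully open they stand 13 mm farther back than shut.
Start: joints at [-1.352, 0.326, -0.193, 1.052, 0, 1.437], TCP at [190.052, -516.138, 201.081] pointing down, gripper open.
Joint ranges: [-2.65, 2.65], [-0.97, 1.79], [-1.3, 1.35], [-1.93, 2.1], [-1.47, 1.37], [-3.14, 3.14]. Speed limits (rad/s): [2.57, 2.57, 3.14, 3.14, 3.14, 3.14].

## Interface

Orientations are given as a unit quaternion [w, x, y, z].
In Python, from workcell import arm, hand, planner, snapshot, camera_params, sign_off, status gives the robot as it stands. Calls block until the motion is done:
- arm.move_to(position, orientation): joint-space move of the TCP to a pose.
- arm.servo_line(position, v=150, rotation=None): straight line of the TCP; rotation=None keeps the orientation; v is the mean speed in mm/s.
- arm.move_joints(angles): joint-space move.
- hand.move_gripper(opening, effort=None): finger opening in mm; effort is the grip in N (None keeps the last); returns when the fingers have stopped.
- arm.hold(seconds).
- planner.inverse_kinematics(position, orientation): joint angles nearest the present ones, or None.
- snapshot(name): name is "scene" or "top" or "wrist"; returns the picture (400x640x3 uint8, red, green, blue); there is no depth.
- camera_params(name): a dict with "intrinsics" (3x3 intrinsics, pixels), "dist_coeffs" ([k1, k2, p1, p2, k3] as OpenCV has them; the pictures are not rectified), "rvec" (rotation vector, rad) and "tvec" (3), from world to camera coordinates, as OpenCV has them. Camera axes: x right, y down, z forward; pixel columns grow to the right and rows downward; lengths in mm; the calibration is good to about 2 mm. A picture is of the moment at which its call begins: read the wrist's pose just before it. camera_params takes no time and is no camera call; for the wrist camera it gives the pose at the moment of the call.
A pose or a line that the arm cannot do raises arm.MotionError and nothing moves.
- sign_off(): hands the job in, once; it reports no verdict.
Readings, each from a call of its own:
- status.read_time(): time.
- status.read_joint_pos(): joint angles.
- status.read_joint_velocities(): joint speeds.
- status.read_tau(): joint torques, N m.
- status.read_tcp_pos(): TCP position.
- status.read_tcp_rot(): TCP orientation.
- status.read_force(): force on the tool from outside, world axes, zero at the start.
- status.read_wrist_torque(): the same for the moment, N m.
- status.read_gripper_width(): finger opening in mm.
Only numpy, scipy, OpenCV 4.12 (cv2) and the standard library are available. Lean on these libraries where they do the work, as an engineer would, in place of code of your own. Each camera call takes 0.05 s, during which the arm holds its last target.

## Working session

There is one attempt and no reset: what is moved stays moved. The work goes in short steps, each a Python script; the robot and the scene stay as the last script left them, time stands still between calls to the robot, and variables do not carry over. Pictures are saved under pics/ and viewed, and the job is handed in when it is done.

```bash
ls; mkdir -p pics
python3 - <<'E'
from workcell import arm, hand, planner, snapshot, camera_params, sign_off, status
import cv2
for n in ["scene","top","wrist"]:
    im=snapshot(n); cv2.imwrite(f"pics/{n}0.png",im[:,:,::-1])
    p=camera_params(n); print(n,p)
print(status.read_time(),status.read_tcp_rot(),status.read_force())
E
```

```text
pics
scene {'intrinsics': array([[490.30600155,   0.        , 315.48827639],
       [  0.        , 490.30600155, 194.3330867 ],
       [  0.        ,   0.        ,   1.        ]]), 'dist_coeffs': array([-0.12172006,  0.        ,  0.        ,  0.        ,  0.        ]), 'rvec': array([ 1.82047006, -1.06258034,  0.62973764]), 'tvec': array([-428.5729959 ,  277.62999308,  708.60898293])}
top {'intrinsics': array([[494.43758726,   0.        , 324.00618082],
       [  0.        , 494.43758726, 203.6179539 ],
       [  0.        ,   0.        ,   1.        ]]), 'dist_coeffs': array([-0.03247051,  0.        ,  0.        ,  0.        ,  0.        ]), 'rvec': array([ 2.14633629, -2.09073805,  0.20342844]), 'tvec': array([-174.18365244,  578.16750295,  971.5074838 ])}
wrist {'intrinsics': array([[346.71598709,   0.        , 317.43257457],
       [  0.        , 346.71598709, 197.29005008],
       [  0.        ,   0.        ,   1.        ]]), 'dist_coeffs': array([-0.0582288,  0.       ,  0.       ,  0.       ,  0.       ]), 'rvec': array([-2.37746177,  1.65740964,  0.23977308]), 'tvec': array([-549.34207331,  -37.66752834,  379.35409167])}
0.15 [-4.37471256e-04  8.20212950e-01 -5.72057955e-01 -4.70237910e-04] [0.45679221 0.51421662 0.71410414]
```

View pics/scene0.png

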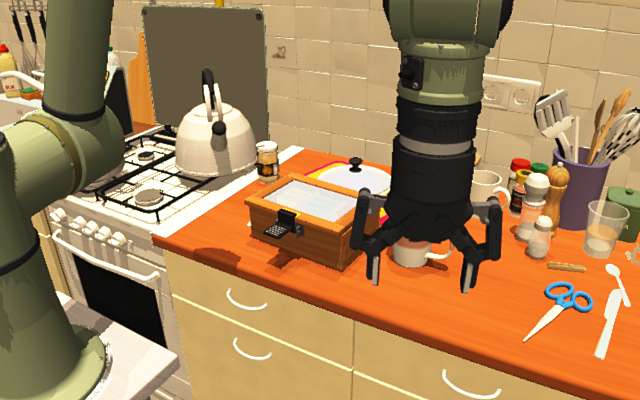

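View pics/top0.png

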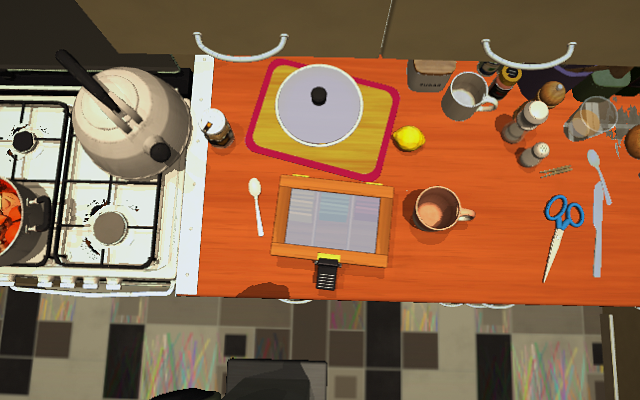

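View pics/wrist0.png

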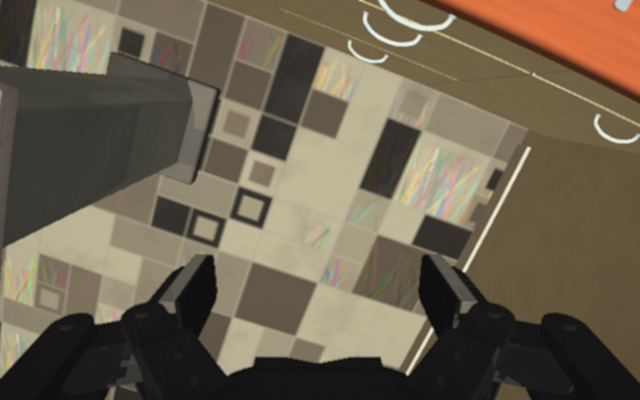

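Top view: box with lid corners near (282,175), (394,184), (387,267), (272,257), and the black catch at (327,273). The mug is right of the box at (437,210), the spoon left at (256,205), and the honey jar at (218,125). Next I'll enlarge both views to get precise pixels.

Run:
```python
import cv2
t=cv2.imread("pics/top0.png")[165:300,250:410]; cv2.imwrite("pics/topc.png",cv2.resize(t,None,fx=5,fy=4.4,interpolation=cv2.INTER_CUBIC)[:600,:800])
s=cv2.imread("pics/scene0.png")[165:275,235:395]; cv2.imwrite("pics/scenec.png",cv2.resize(s,None,fx=5,fy=5,interpolation=cv2.INTER_CUBIC))
```

```text
(no output)
```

View pics/topc.png

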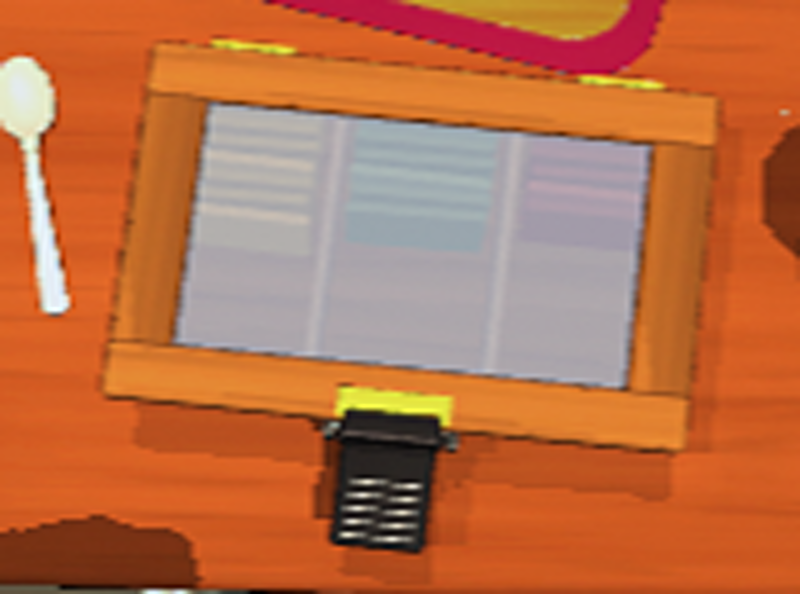

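View pics/scenec.png

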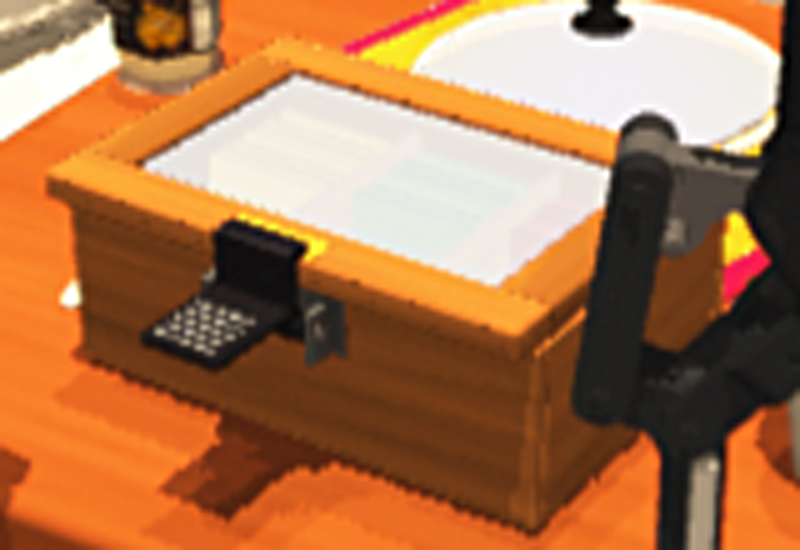

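```bash
cat > geo.py <<'E'
import numpy as np, cv2
from workcell import arm, hand, planner, snapshot, camera_params, sign_off, status
def ray(p,uv):
    K,d=p["intrinsics"],p["dist_coeffs"]
    n=cv2.undistortPoints(np.array([[uv]],float),K,d)[0,0]
    R=cv2.Rodrigues(p["rvec"])[0]; t=p["tvec"]
    o=-R.T@t; v=R.T@np.array([n[0],n[1],1]); return o,v/np.linalg.norm(v)
def plane(p,uv,z):
    o,v=ray(p,uv); return o+v*(z-o[2])/v[2]
def tri(p1,u1,p2,u2):
    o1,a=ray(p1,u1);o2,b=ray(p2,u2)
    s=np.linalg.lstsq(np.stack([a,-b],1),o2-o1,rcond=None)[0]
    x,y=o1+s[0]*a,o2+s[1]*b
    return (x+y)/2,np.linalg.norm(x-y)
def proj(p,X): return cv2.projectPoints(np.array(X,float).reshape(-1,3),p["rvec"],p["tvec"],p["intrinsics"],p["dist_coeffs"])[0][:,0]
E
python3 - <<'E'
from geo import *
np.set_printoptions(precision=1,suppress=True)
T=camera_params("top");S=camera_params("scene")
t=lambda x,y:(250+x/5,165+y/4.4); s=lambda x,y:(235+x/5,165+y/5)
for n,a,b in [("FL",(104,394),(48,178)),("FR",(685,449),(520,333)),("BL",(155,43),(278,40)),("gFL",(174,345),(140,163)),("gBL",(207,103),(298,72)),("gFR",(627,387),(500,287)),("padNL",(331,545),(142,337)),("padNR",(422,551),(215,368))]:
    print(n,*tri(T,t(*a),S,s(*b)))
print("top lid @98")
for a in [(104,394),(685,449),(717,98),(155,43)]: print(plane(T,t(*a),99))
print("pad@83",[plane(T,t(*a),83) for a in [(331,545),(422,551)]])
print("base corner scene",[plane(S,s(*a),0) for a in [(80,360),(535,532)]])
print("table edge",[plane(T,a,0) for a in [(205,296),(600,304)]])
print("camera top pos",ray(T,(0,0))[0],ray(S,(0,0))[0])
for n,a,z in [("mug top",(437,208),105),("spoon",(256,207),5),("honeytop",(216,122),99),("kettle",(130,125),150),("potlid",(319,105),60),("cupboard handle?",(240,45),300)]: print(n,plane(T,a,z))
E
```

```text
FL [470.3 -58.1  98.8] 0.3967110176831982
FR [ 451.7 -284.6  101.7] 0.34903061598370894
BL [630.3 -69.6  98.2] 3.3296020137926488
gFL [493.4 -86.  101.8] 3.5024901462130087
gBL [604.2 -93.7  98.2] 1.7956894450660434
gFR [ 478.6 -262.1  100.6] 0.5176418341855938
padNL [ 407.  -148.6   83.9] 0.7828186265637933
padNR [ 404.9 -183.7   82.2] 0.7233164353484386
top lid @98
[470.1 -58.   99. ]
[ 451.8 -284.8   99. ]
[ 611.2 -297.4   99. ]
[631. -71.  99.]
pad@83 [array([ 406.8, -148.3,   83. ]), array([ 405.1, -184. ,   83. ])]
base corner scene [array([487.5, -52.5,   0. ]), array([ 471.6, -282. ,    0. ])]
table edge [array([387.1,  88.6,   0. ]), array([ 390.7, -753.4,    0. ])]
camera top pos [ 384.8 -163.8 1064.7] [-217.4 -629.3  565.4]
mug top [ 570.  -382.8  105. ]
spoon [581.2 -10.5   5. ]
honeytop [739.7  68.   99. ]
kettle [710.9 224.3 150. ]
potlid [ 798.3 -142.5   60. ]
cupboard handle? [804.  -11.1 300. ]
```

```bash
cat >> geo.py <<'E'
from scipy.spatial.transform import Rotation as Ro
YAW=-0.081; C=np.array([551.,-178.,0])
ux=np.array([np.cos(YAW),np.sin(YAW),0]); uy=np.array([-ux[1],ux[0],0]); uz=np.array([0,0,1.])
def W(x,y,z): return C+x*ux+y*uy+z*uz
def Q(pitch,s=1):
    z=np.cos(pitch)*ux-np.sin(pitch)*uz; x=s*uy; y=np.cross(z,x)
    q=Ro.from_matrix(np.stack([x,y,z],1)).as_quat(); return q[[3,0,1,2]]
E
python3 - <<'E'
from geo import *
np.set_printoptions(precision=2,suppress=True)
p=camera_params("wrist");o=ray(p,(320,200))
q=np.array(status.read_tcp_rot());R=Ro.from_quat(q[[1,2,3,0]]).as_matrix()
print("cam in tool",R.T@(o[0]-np.array(status.read_tcp_pos())),R.T@o[1]); print(R)
for s in (1,-1):
  for d in (0,15,30,45,60,75,90):
    ph=np.radians(d)
    r=[]
    for P in [(-130,0,80),(-90,72,90),(-70,72,110),(75,72,250),(110,72,240)]:
        j=planner.inverse_kinematics(W(*P),Q(ph,s)); r.append(None if j is None else np.array(j))
    print(s,d,*r)
E
```

```text
cam in tool [  -0.04  -70.89 -173.48] [0.01 0.29 0.96]
[[ 0.35 -0.94 -0.  ]
 [-0.94 -0.35  0.  ]
 [-0.   -0.   -1.  ]]
1 0 None None None None None
1 15 None None None None [-0.46  0.46 -1.27 -1.45  0.37 -0.1 ]
1 30 None None None [-0.46  0.05 -1.11 -0.6   0.33 -0.2 ] [-0.43  0.13 -1.06 -0.64  0.3  -0.18]
1 45 None None None [-0.41 -0.   -0.83 -0.01  0.23 -0.24] [-0.39  0.08 -0.78 -0.04  0.21 -0.22]
1 60 [-0.79  0.04 -1.13 -0.01  0.33 -0.64] [-0.51  0.04 -1.1  -0.05  0.21 -0.38] [-0.49  0.03 -1.03  0.02  0.2  -0.36] [-0.36  0.09 -0.52  0.45  0.14 -0.25] [-0.35  0.16 -0.46  0.43  0.13 -0.23]
1 75 [-0.65  0.12 -0.87  0.35  0.14 -0.55] [-0.43  0.14 -0.82  0.37  0.09 -0.33] [-0.41  0.14 -0.75  0.43  0.08 -0.32] [-0.32  0.26 -0.2   0.86  0.06 -0.23] [-0.31  0.33 -0.12  0.86  0.06 -0.22]
1 90 [-0.54  0.28 -0.61  0.68  0.   -0.46] [-0.36  0.31 -0.54  0.73  0.   -0.28] [-0.35  0.32 -0.46  0.79  0.   -0.27] [-0.29  0.48  0.16  1.26  0.   -0.21] [-0.28  0.56  0.26  1.28  0.   -0.2 ]
-1 0 None None None None None
-1 15 None None None None [-0.46  0.46 -1.27 -1.45  0.37  3.04]
-1 30 None None None [-0.46  0.05 -1.11 -0.6   0.33  2.94] [-0.43  0.13 -1.06 -0.64  0.3   2.96]
-1 45 None None None [-0.41 -0.   -0.83 -0.01  0.23  2.9 ] [-0.39  0.08 -0.78 -0.04  0.21  2.92]
-1 60 [-0.79  0.04 -1.13 -0.01  0.33  2.5 ] [-0.51  0.04 -1.1  -0.05  0.21  2.76] [-0.49  0.03 -1.03  0.02  0.2   2.78] [-0.36  0.09 -0.52  0.45  0.14  2.89] [-0.35  0.16 -0.46  0.43  0.13  2.91]
-1 75 [-0.65  0.12 -0.87  0.35  0.14  2.59] [-0.43  0.14 -0.82  0.37  0.09  2.81] [-0.41  0.14 -0.75  0.43  0.08  2.82] [-0.32  0.26 -0.2   0.86  0.06  2.91] [-0.31  0.33 -0.12  0.86  0.06  2.92]
-1 90 [-0.54  0.28 -0.61  0.68  0.    2.68] [-0.36  0.31 -0.54  0.73  0.    2.86] [-0.35  0.32 -0.46  0.79  0.    2.87] [-0.29  0.48  0.16  1.26  0.    2.93] [-0.28  0.56  0.26  1.28  0.    2.94]
```

Run:
```python
from geo import *
np.set_printoptions(precision=2,suppress=True)
q=Q(np.radians(80))
hand.move_gripper(0,30)
arm.move_to(W(-130,0,150),q)
print(status.read_time(),status.read_gripper_width())
arm.servo_line(W(-130,0,105),v=100)
cv2.imwrite("pics/wrist1.png",snapshot("wrist")[:,:,::-1]);cv2.imwrite("pics/scene1.png",snapshot("scene")[:,:,::-1])
t=snapshot("top");cv2.imwrite("pics/top1.png",cv2.resize(t[165:300,250:410],None,fx=5,fy=4.4)[:,:,::-1])
print(status.read_time(),status.read_force(),status.read_tcp_pos(),status.read_joint_pos())
```

```text
2.625 -0.08384955831678649
3.375 [ 0.39 -0.17 -0.15] [ 422.04 -168.    105.75] [-0.61  0.13 -0.75  0.54  0.09 -0.52]
```

View pics/wrist1.png

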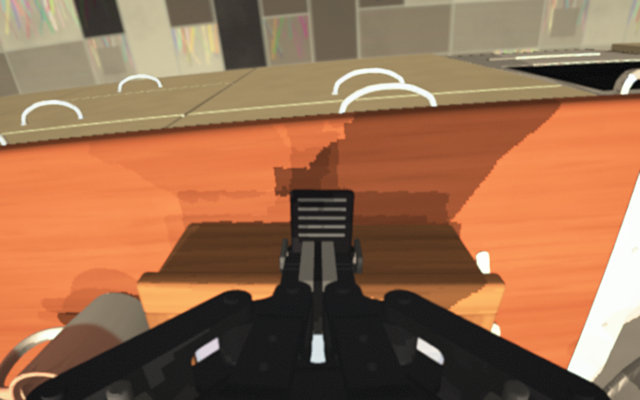

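View pics/scene1.png

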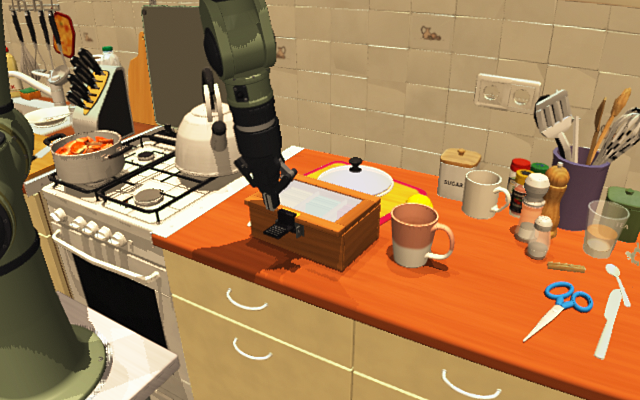

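Run:
```python
from geo import *
np.set_printoptions(precision=3,suppress=True)
p=camera_params("wrist");o=ray(p,(320,200))
q=np.array(status.read_tcp_rot());R=Ro.from_quat(q[[1,2,3,0]]).as_matrix()
print(R,"cmd",Q(np.radians(80)),"read",q)
tc=np.array(status.read_tcp_pos())
print(o,tc,R.T@(o[0]-tc))
S=camera_params("scene");T=camera_params("top")
X=[tc,W(-126,0,83),tc-73*R[:,2]];print(proj(S,X),proj(p,X),proj(T,X))
cv2.imwrite("pics/scene1c.png",cv2.resize(cv2.imread("pics/scene1.png")[120:270,220:380],None,fx=4,fy=4))
```

```text
[[ 0.081  0.981  0.174]
 [ 0.997 -0.08  -0.015]
 [-0.001  0.175 -0.985]] cmd [0.064 0.732 0.675 0.059] read [0.065 0.732 0.675 0.059]
(array([ 321.584, -159.854,  264.107]), array([ 0.449, -0.03 , -0.893])) [ 422.037 -168.004  105.754] [  -0.145  -71.533 -173.539]
[[275.682 221.285]
 [277.234 230.894]
 [269.034 189.247]] [[317.897 234.843]
 [318.692 219.155]
 [318.006 317.282]] [[326.538 280.811]
 [326.418 279.526]
 [325.959 286.458]]
```

View pics/scene1c.png

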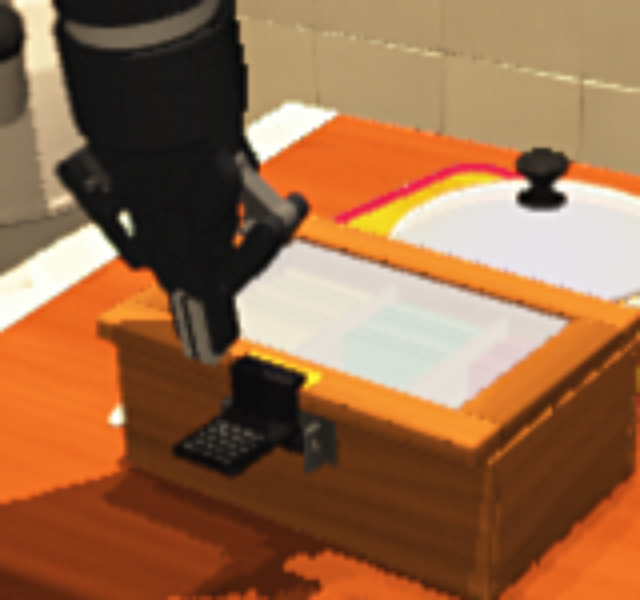

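View pics/top1.png

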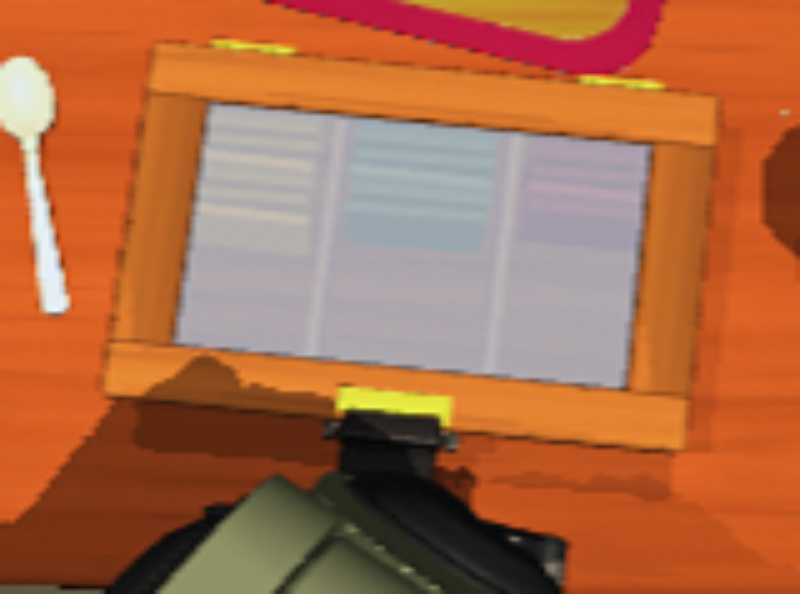

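Run:
```python
from geo import *
print(status.read_time(),status.read_tcp_pos())
a=snapshot("scene")[120:270,220:380,::-1];b=snapshot("wrist")[150:300,240:400,::-1]
cv2.imwrite("pics/sw2.png",cv2.resize(np.hstack([a,b]),None,fx=2.5,fy=2.5,interpolation=cv2.INTER_CUBIC))
```

```text
3.375 [ 422.03678974 -168.00438833  105.7535557 ]
```

View pics/sw2.png

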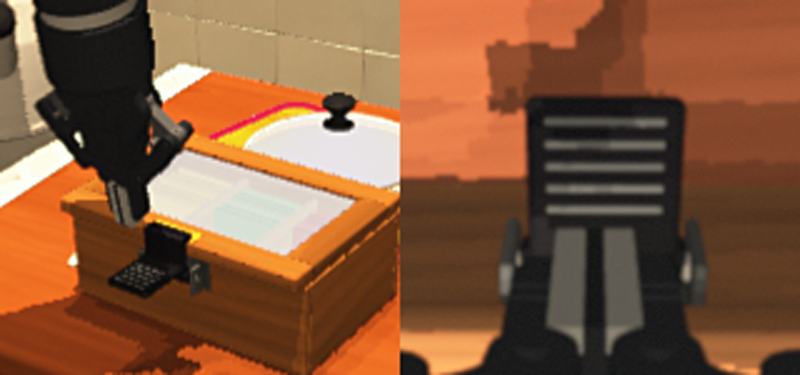

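Run:
```python
from geo import *
S=camera_params("scene");P=camera_params("wrist")
print(tri(S,(220+125/2.5,120+222/2.5),P,(318,242)))
f=lambda x,y:(240+(x-400)/2.5,150+y/2.5)
print("pad front from wrist@83",plane(P,f(528,98),83),plane(P,f(683,98),83))
g=lambda x,y:(220+x/2.5,120+y/2.5)
print("pad corners tri",tri(S,g(109,280),P,f(683,98)),tri(S,g(143,296),P,f(528,98)))
```

```text
(array([ 406.05968753, -167.15943561,  138.73487632]), np.float64(2.9125848397132192))
pad front from wrist@83 [ 404.15385403 -181.84582459   83.        ] [ 407.0091402  -146.25498439   83.        ]
pad corners tri (array([ 408.13748762, -147.10542922,   83.07548728]), np.float64(2.738986993341736)) (array([ 404.38430837, -181.88154122,   82.35969247]), np.float64(0.13766642016574465))
```

Run:
```python
from geo import *
S=camera_params("scene")
q=np.array([-4.37471256e-04,8.20212950e-01,-5.72057955e-01,-4.70237910e-04]);R=Ro.from_quat(q[[1,2,3,0]]).as_matrix()
t=np.array([190.052,-516.138,201.081])
for z in (0,-13,-30,-45): print(z,proj(S,[t+R@np.array([s*45,0,z]) for s in (1,-1)]))
```

```text
0 [[457.91947463 320.90968975]
 [375.39254067 313.457068  ]]
-13 [[459.54583588 311.74398165]
 [375.97440528 304.3490797 ]]
-30 [[461.71290656 299.38986892]
 [376.74850452 292.08099824]]
-45 [[463.66305007 288.13157749]
 [377.44393825 280.90902603]]
```

Run:
```python
from geo import *
np.set_printoptions(precision=1,suppress=True)
S=camera_params("scene");P=camera_params("wrist")
q=np.array(status.read_tcp_rot());R=Ro.from_quat(q[[1,2,3,0]]).as_matrix();t=np.array(status.read_tcp_pos())
for y in (-11,0,11):
  for k in (0,10,20,30): print(y,k,proj(S,t+R@np.array([0,y,-k])),proj(P,t+R@np.array([0,y,-k])))
```

```text
-11 0 [[271.9 224.8]] [[318.  215.5]]
-11 10 [[271.  220.5]] [[318.  222.1]]
-11 20 [[270.1 216.3]] [[318.  229.4]]
-11 30 [[269.2 211.9]] [[318.  237.6]]
0 0 [[275.6 221.4]] [[317.9 234.8]]
0 10 [[274.7 217.1]] [[317.9 242.3]]
0 20 [[273.8 212.9]] [[318.  250.6]]
0 30 [[272.9 208.6]] [[318. 260.]]
11 0 [[279.1 218. ]] [[317.9 253.4]]
11 10 [[278.3 213.8]] [[317.9 261.8]]
11 20 [[277.4 209.6]] [[317.9 271. ]]
11 30 [[276.6 205.3]] [[318.  281.4]]
```

The fingertips in both views sit about 30 mm behind the reported TCP: scene (271,209), wrist (318,242). I'll settle this by touch, with the tool vertical and coming down on the pad in small force-guarded steps.

Run:
```python
from geo import *
np.set_printoptions(precision=2,suppress=True)
arm.servo_line(W(-136,0,105),v=100,rotation=Q(np.pi/2))
arm.hold(0.2)
f0=np.array(status.read_force());print(status.read_time(),f0)
z=105
while z>44:
    z-=3
    arm.servo_line(W(-136,0,z),v=40)
    f=np.array(status.read_force())-f0
    if z%9==0 or abs(f).max()>1: print(z,status.read_tcp_pos()[2],f)
    if np.linalg.norm(f)>2: break
print(status.read_time(),status.read_force(),status.read_tcp_pos())
```

```text
4.0 [-0.58 -0.12 -0.02]
99 98.79993270621212 [-0.09  0.07 -0.55]
90 89.80248112897362 [ 0.01 -0.16  0.09]
87 86.79207268374361 [0.69 0.1  1.24]
81 80.80626464680793 [ 0.45  0.25 -0.44]
72 71.79516213516968 [0.19 0.52 0.24]
63 62.817933343803034 [-0.    0.16  0.15]
54 53.81157580932052 [ 0.64 -0.29  0.11]
51 50.96179701110634 [0.53 0.01 1.4 ]
48 47.87853498125052 [-0.09 -0.44  1.49]
45 44.887661886633204 [-2.12 -1.42  3.43]
9.0 [-2.7  -1.54  3.41] [ 415.23 -167.09   44.89]
```

Touch confirms it: contact comes at TCP z≈51, so the real tip is about 32 mm behind the TCP. Next I'll press on.

Run:
```python
from geo import *
np.set_printoptions(precision=2,suppress=True)
for z in (43,41.5,40):
    arm.servo_line(W(-136,0,z),v=30)
    f=np.array(status.read_force()); print(z,status.read_tcp_pos()[2],f)
    if f[2]>10: break
arm.hold(0.8)
print(status.read_time(),status.read_force())
t=snapshot("top")[165:300,250:410,::-1];s=snapshot("scene")[150:285,220:380,::-1]
cv2.imwrite("pics/ts3.png",cv2.resize(np.hstack([t,s]),None,fx=2.5,fy=2.5,interpolation=cv2.INTER_CUBIC))
```

```text
43 42.88563819763755 [-3.26 -1.73  3.38]
41.5 41.3777269234606 [-2.33 -1.97  2.93]
40 40.2855817810995 [-5.29 -1.12  9.27]
10.55 [-4.89 -1.18  9.46]
```

View pics/ts3.png

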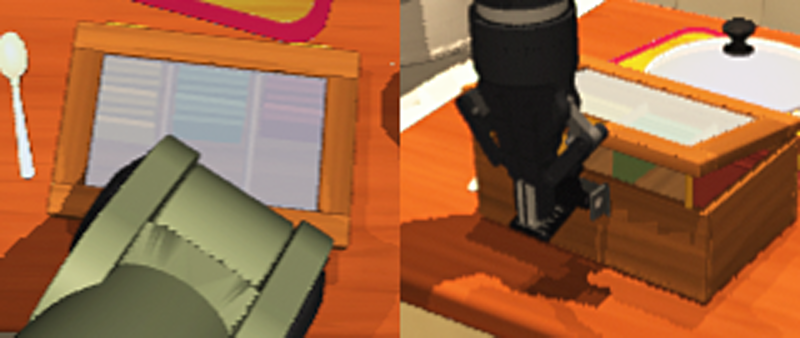

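The lid is ajar (right panel: gap along the front, pin at about (690,190)). I'll back off and re-measure.

```bash
cat >> geo.py <<'E'
def tipQ(x,y,z,ph): # TCP so that real tip centre is at box (x,y,z)
    return W(x+32*np.cos(ph),y,z-32*np.sin(ph))
E
python3 - <<'E'
from geo import *
np.set_printoptions(precision=2,suppress=True)
arm.servo_line(W(-140,0,52),v=60)
arm.servo_line(W(-160,20,90),v=120)
cur=status.read_joint_pos()
for d in (50,55,60,65):
    ph=np.radians(d)
    print(d,[planner.inverse_kinematics(tipQ(*P,ph),Q(ph)) is not None for P in [(-130,72,150),(-92,72,93),(-85,72,96),(-60,72,160),(0,72,220),(80,72,235),(115,72,235)]])
ph=np.radians(60)
arm.move_to(tipQ(-135,80,160,ph),Q(ph))
print(status.read_time(),status.read_force())
t=snapshot("top")[165:300,250:410,::-1];s=snapshot("scene")[165:300,235:395,::-1]
cv2.imwrite("pics/t4.png",cv2.resize(t,None,fx=5,fy=4.4,interpolation=cv2.INTER_CUBIC))
cv2.imwrite("pics/s4.png",cv2.resize(s,None,fx=5,fy=4.4,interpolation=cv2.INTER_CUBIC))
E
```

```text
50 [True, True, True, True, True, True, True]
55 [True, True, True, True, True, True, True]
60 [True, True, True, True, True, True, True]
65 [True, True, True, True, True, True, True]
12.1417 [-0.38 -1.56  0.59]
```

View pics/t4.png

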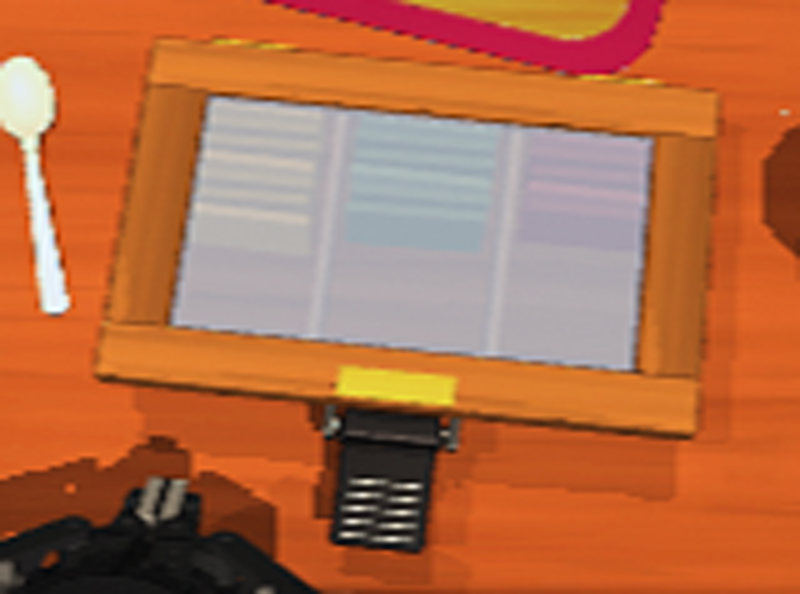

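View pics/s4.png

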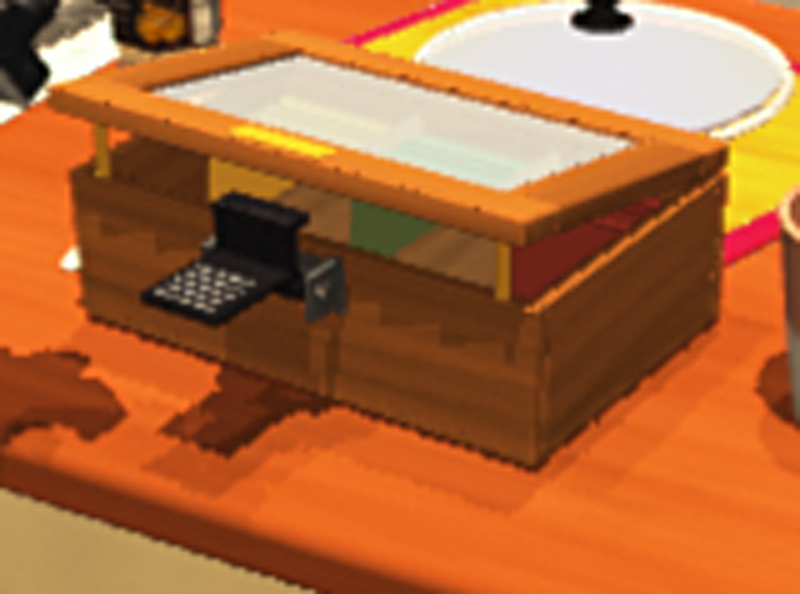

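The lid is held ajar by the two brass pins at s4 (102,150) and (503,270). The catch is back at rest and the box hasn't moved. I'll triangulate the lower front edge and check my tip model.

Run:
```python
from geo import *
np.set_printoptions(precision=1,suppress=True)
T=camera_params("top");S=camera_params("scene")
t=lambda x,y:(250+x/5,165+y/4.4); s=lambda x,y:(235+x/5,165+y/4.4)
def box(X): X=X-C; return np.array([X@ux,X@uy,X[2]])
for n,a,b in [("FRlow",(693,438),(527,243)),("FLlow",(98,380),(50,108)),("FRtop",(697,410),(527,222))]:
    X,e=tri(T,t(*a),S,s(*b)); print(n,box(X),e)
ph=np.radians(60);tc=np.array(status.read_tcp_pos());q=np.array(status.read_tcp_rot());R=Ro.from_quat(q[[1,2,3,0]]).as_matrix()
X=[tc+R@np.array([0,y,-32]) for y in (-11,0,11)]
print(box(X[1]),(proj(T,X)-[250,165])*[5,4.4])
```

```text
FRlow [ -86.9 -114.6  123.7] 0.9122915968417824
FLlow [-86.1 113.2 122.2] 0.7063682788848399
FRtop [ -77.1 -112.   128.6] 5.280179402302721
[-133.3   78.7  160.6] [[163.2 516.8]
 [165.2 493.1]
 [167.2 469.1]]
```

```bash
cat >> geo.py <<'E'
PH=np.radians(60); N2=np.array([np.sin(PH),np.cos(PH)]); D2=np.array([np.cos(PH),-np.sin(PH)]); H2=np.array([75.,86.])
def tip_at(th,g=0.,L=14.,hn=11.):
    u=np.array([-np.cos(th),np.sin(th)])
    c=H2+164*u+L*D2 if th<PH else H2+(164-L)*u
    return c-(hn+g)*N2
def tcp_at(th,g=0.,y=72.): a=tip_at(th,g); return tipQ(a[0],y,a[1],PH)
E
python3 - <<'E'
from geo import *
np.set_printoptions(precision=2,suppress=True)
a=tip_at(0.225,6); p=a-45*D2
arm.servo_line(tipQ(p[0],72,p[1],PH),v=100); arm.hold(.1)
f0=np.array(status.read_force())
for k in (20,0):
    p=a-k*D2; arm.servo_line(tipQ(p[0],72,p[1],PH),v=70)
    f=np.array(status.read_force())-f0; print(k,f)
    if np.linalg.norm(f)>4: break
for th in (0.225,.26,.3):
    arm.servo_line(tcp_at(th),v=40); print(th,np.array(status.read_force())-f0)
print(status.read_time(),f0)
s=snapshot("scene")[150:285,220:380,::-1];w=snapshot("wrist")[100:370,160:480,::-1]
cv2.imwrite("pics/s5.png",np.hstack([cv2.resize(s,None,fx=2.5,fy=2.5),cv2.resize(w,(400,338))]))
E
```

```text
20 [0.45 0.49 0.1 ]
0 [ 0.62  1.39 -0.44]
0.225 [-4.69  1.93 -0.23]
0.26 [-3.98  1.19  0.68]
0.3 [-2.57  1.95 -0.28]
14.625 [-0.52 -0.81 -0.14]
```

View pics/s5.png

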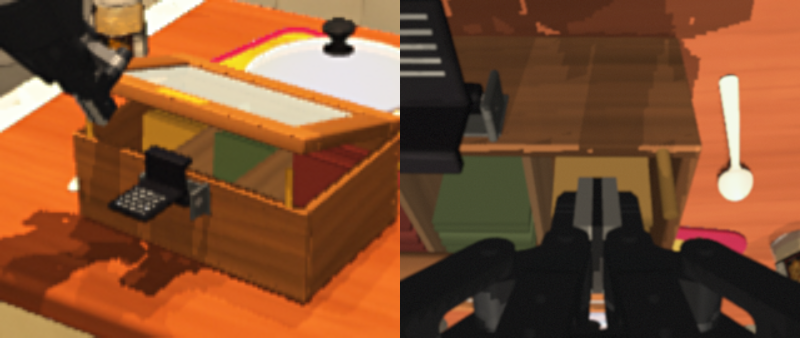

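The fingertip is under the lid left of the catch, the lid is off its pins (its right lower corner rose from row ~220 to ~210), and the box hasn't moved. Continuing the arc.

Run:
```python
from geo import *
np.set_printoptions(precision=2,suppress=True)
f0=np.array([-0.52,-0.81,-0.14])
for th in np.arange(.4,1.11,.1):
    arm.servo_line(tcp_at(th),v=60); f=np.array(status.read_force())-f0; print(round(th,2),f)
    if np.linalg.norm(f)>8: break
print(status.read_time())
s=snapshot("scene")[100:285,220:400,::-1];w=snapshot("top")[120:305,240:420,::-1]
cv2.imwrite("pics/s6.png",cv2.resize(np.hstack([s,w]),None,fx=2.2,fy=2.2))
```

```text
0.4 [-0.02 -0.34 -1.34]
0.5 [-0.4  -0.18 -0.88]
0.6 [ 0.13  0.42 -0.5 ]
0.7 [-0.14  0.37 -0.21]
0.8 [ 0.95  0.31 -0.12]
0.9 [-0.93  0.18 -0.18]
1.0 [ 0.17  0.64 -0.92]
1.1 [-1.01  1.1  -0.28]
18.1083
```

View pics/s6.png

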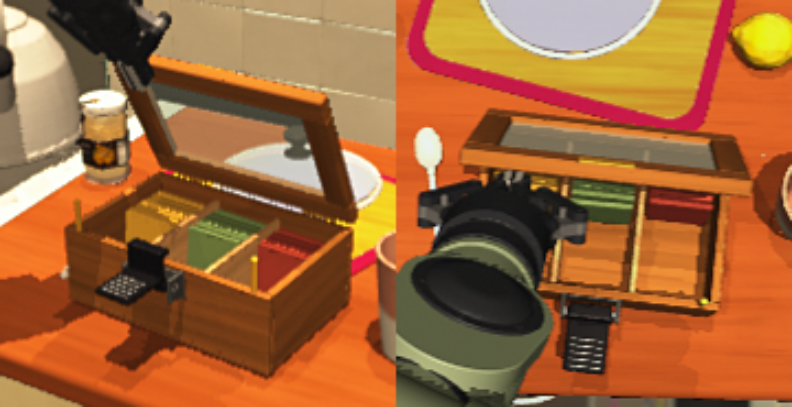

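The lid is at about 1.1 rad, resting on the fingertip, with the box unmoved. I'll take it slowly over centre.

Run:
```python
from geo import *
np.set_printoptions(precision=2,suppress=True)
f0=np.array([-0.52,-0.81,-0.14])
for th,v in [(1.2,60),(1.3,60),(1.4,50),(1.47,30),(1.53,25),(1.59,25),(1.65,25)]:
    arm.servo_line(tcp_at(th),v=v); f=np.array(status.read_force())-f0; print(th,f)
    if np.linalg.norm(f)>8: break
arm.hold(.5)
print(status.read_time())
s=snapshot("scene")[100:285,220:400,::-1];w=snapshot("top")[120:305,240:420,::-1]
cv2.imwrite("pics/s7.png",cv2.resize(np.hstack([s,w]),None,fx=2.2,fy=2.2))
```

```text
1.2 [-0.    0.88 -0.11]
1.3 [-0.01  0.64 -0.4 ]
1.4 [-0.36  1.41  0.88]
1.47 [0.55 1.09 0.28]
1.53 [-0.04  1.17 -0.01]
1.59 [ 0.46 -0.11 -0.64]
1.65 [ 1.02  1.39 -0.06]
21.9833
```

View pics/s7.png

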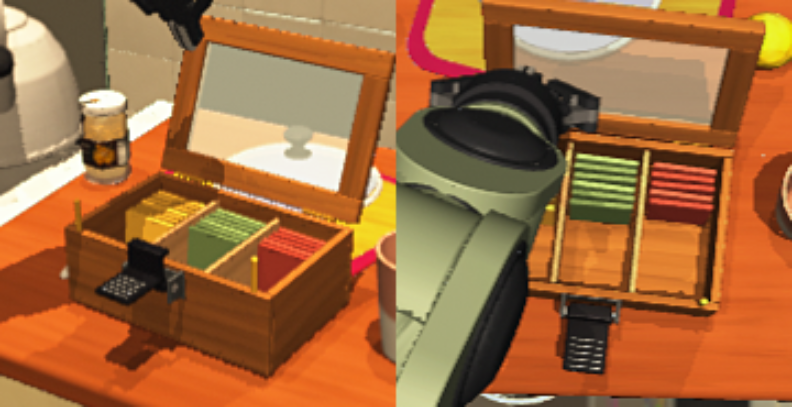

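The lid has fallen back past upright. I'll withdraw the finger and check.

Run:
```python
from geo import *
np.set_printoptions(precision=1,suppress=True)
a=tip_at(1.65)
arm.servo_line(tipQ(a[0]-60,72,a[1]+15,PH),v=100)
arm.servo_line(tipQ(-130,110,270,PH),v=200)
arm.hold(.5)
print(status.read_time(),status.read_force(),status.read_tcp_pos())
T=camera_params("top");S=camera_params("scene")
# predicted upper-front-edge corners at 1.95 (lower edge line)
th=1.95;u=np.array([-np.cos(th),np.sin(th)]);E=H2+164*u
X=[W(E[0],s*115,E[1]) for s in(1,-1)];print(proj(T,X),proj(S,X))
s=snapshot("scene");t=snapshot("top")
cv2.imwrite("pics/scene8.png",s[:,:,::-1]);cv2.imwrite("pics/top8.png",t[:,:,::-1])
s=s[80:280,200:440,::-1].copy();w=t[100:300,190:480,::-1].copy()
cv2.imwrite("pics/s8.png",cv2.resize(np.hstack([s,w]),None,fx=1.5,fy=2.2) if 0 else cv2.resize(np.hstack([s,w]),None,fx=1.5,fy=1.5))
```

```text
24.275 [-0.1 -0.4  0.2] [446.3 -59.1 242.1]
[[277.8 119.6]
 [407.8 133. ]] [[306.5 106.1]
 [399.4 124.3]]
```

View pics/s8.png

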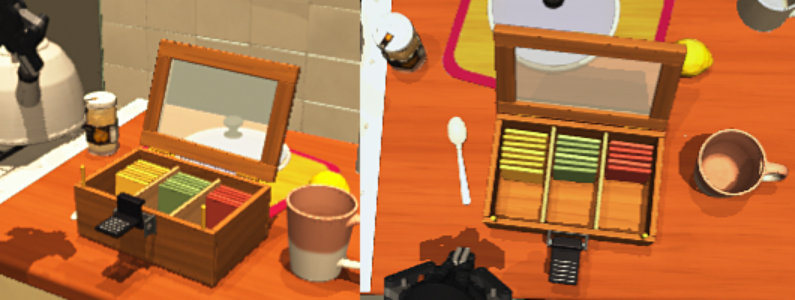

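View pics/top8.png

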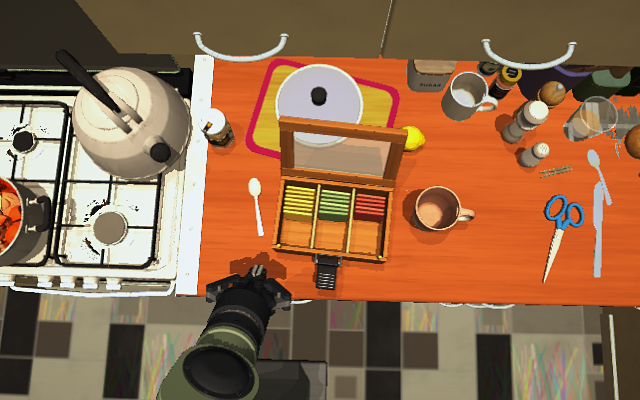

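Lid corners in the top view sit at about (279,119) and (407,131), against (278,120) and (408,133) predicted for 1.95 rad. The lid is fully open, the robot is clear, and the neighbours look unmoved.

Run:
```python
from geo import *
a=cv2.imread("pics/top0.png");b=cv2.imread("pics/top8.png");d=cv2.absdiff(a,b).max(2)
for n,(x0,y0,x1,y1) in dict(mug=(405,180,480,240),spoon=(240,170,270,240),jar=(200,100,240,150),pad=(315,270,342,292)).items(): print(n,(d[y0:y1,x0:x1]>40).mean())
print(sign_off(),status.read_time())
```

```text
mug 0.0
spoon 0.0
jar 0.0
pad 0.18013468013468015
the job is handed in; nothing more can be done
the job is handed in; nothing more can be done
```

The tea box is open. I pressed the catch and the lid sprang ajar onto its pins. Then I put the closed fingertips under the lid's front edge, left of the catch, and swung it slowly past upright until it fell open on its own. The job was handed in at about 24 s, and the highest force I read was about 11 N, on the catch.

**Last checks:**
- **Lid:** in the top view its corners lie within about 2 px of where they should be at 1.95 rad, so it is fully open. The robot was clear, with a wrist force near zero.
- **Surroundings:** the mug, spoon and honey jar show no pixel change from the first top picture.

**What disagreed:**
- **Fingertips:** the real tips sit about 32 mm behind the reported TCP. Two camera views and first contact with the pad all showed this, and I corrected for it.
- **Catch area:** 18 % of the pixels around the catch pad changed between the first and last top pictures. That may be changed shadows, but I did not find the cause. By eye the pad and box were where they had been.
- **Sideways force:** I read a brief push of about 5 N along x as the finger first met the lid edge. It faded as the lid rose, and the box's front corner stayed put.

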